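# Plug the test gauge into the bench air coupler

## Robot

A 6-joint arm with a two-finger parallel gripper is mounted at the origin on the work surface. World frame = base frame: x ahead of the robot, y to its left, z up, the work surface at z = 0. Lengths are in mm, angles in rad, forces in N, time in s.
With the tool pointing down it reaches from about 375 to 925 mm from the base axis. Payload 5.7 kg.
Tool frame: the origin (TCP) lies midway between the tips of the shut fingers; the grasp point (between the pads) lies 19 mm behind it; z points along the fingers, y is the line along which they close (so a half turn about z gives the same grasp; the last joint's range is limited). The gripper opens to 85 mm and grips with 20 to 120 N. Pads are 22 mm wide; open, the fingers measure 114 mm over their backs; the gripper's body (76 mm by 85 mm) begins 54 mm behind the grasp point. The pads swing forward as they close: fully open they stand 13 mm farther back than shut.
Start: joints at [-1.391, 0.359, 1.51, -0, 1.272, -0.115], TCP at [174.314, -574.086, 206.667] pointing down, gripper open.
Joint ranges: [-2.97, 2.97], [-1.01, 2.36], [0.21, 2.38], [-0.96, 4.11], [0.2, 2.71], [-2.98, 2.98]. Speed limits (rad/s): [2.39, 2.39, 3.14, 3.14, 3.14, 3.14].

## Interface

Orientations are given as a unit quaternion [w, x, y, z].
In Python, from rig import ctrl gives the robot as it stands.
- The arm moves only by the tool send_rows, never from a script. Its argument "plan" is a list of rows, each an object of numbers: "x", "y", "z": the shift along the tool's x, y, z in m; "rx", "ry", "rz": the turn, a rotation vector about the tool's x, y, z in degrees. A call has 1 to 5 rows; each row shifts and turns the commanded pose from where the row before left it, along the tool's axes as they then stand; what a row does not reach is not made up. A row lasts 1/8 s, in which the tool goes at most 62.5 mm and 10.7 degrees, less where a joint would pass 70% of its speed; a pose out of reach is approached as far as the arm can. A call is refused whole if a number of a shift passes 0.0625 or a number of a turn 10.7, either way. A call with a gripper value outside its range is refused whole. "gripper" is the opening, from 0 (shut) to 1 (fully open), set as the call begins (left out, the last holds). The fingers move at their own pace and stop on an object; "force" is the grip in N (left out, the last holds). Time passes only in rows, so rows that do not move let the fingers close. It gives the time, the measured TCP pose, the force, the opening and the grip force at its end, in the units of the state.
- ctrl.observe(): the state, without advancing time (a new reading comes with each control period).
- ctrl.snapshot(name): name is "scene" or "top"; returns a dict with "frame" (420x560x3 uint8, red, green, blue), "depth" (420x560 float32, mm along the optical axis (not along the pixel's ray), 0 where there is no reading), "intrinsics" (3x3 intrinsics, pixels), "distortion" ([k1, k2, p1, p2, k3] as OpenCV has them; the pictures are not rectified), "pose" (4x4, takes a point from camera to world coordinates). Camera axes: x right, y down, z forward; pixel columns grow to the right and rows downward; lengths in mm; the calibration is good to about 2 mm. A picture is of the moment at which its call begins.
- ctrl.close_job(): hands the job in; it is judged then, once.
The state is a dict: "t": time; "joint_pos": joint angles; "qvel": joint speeds; "joint_torque": joint torques, N m; "eef_pos": TCP position; "ee_rot": TCP orientation; "wrist_force": force on the tool from outside, world axes, zero at the start; "torque": the same for the moment, N m; "finger_gap": finger opening in mm; "gripper_force": force on a finger pad.
Only numpy, scipy, OpenCV 4.12 (cv2) and the standard library are available. Lean on these libraries where they do the work, as an engineer would, in place of code of your own. Each camera call takes 0.05 s, during which the arm holds its last target. There are 200 camera calls.

## Task

Draw the air coupler's sleeve down until it clicks and stays back, then take the round pressure gauge from the wooden stand and press its tail into the coupler until the sleeve springs up and locks it in. Do not ram or force the tail against the coupler, leave the gauge standing in the coupler by itself, and leave the nozzle, parts tray, glass dish and screwdriver where they are.

Things in the scene. Friction and masses are not known exactly. Their poses are not given: they have to be found in the camera images.
- outlet: Air outlet block, fixed to the bench: plain aluminium, 90 x 90 x 30 mm high; origin at the centre of its underside, z up. On its top a steel quick coupler stands upright, mouth up, in an oversize grommet: an upright tube of outer diameter 26 mm, ringed by the sleeve, reaching 82 mm above the bench. Its bore is 18 mm wide with a sharp rim
- outlet_top (a point): Centre of the block's top face (30 mm above the bench). The coupler stands up to 6 mm off it along each of the block's x and y axes, differently each time and NOT reported. It slides sideways (never tilts or lifts) under about 2 N per axis and stays where left: squeezing the sleeve between the fingers draws it to their middle along their closing line
- outlet_mouth (a point): On the block's axis at the height of the coupler's mouth (82 mm above the bench); the real mouth may be up to 6 mm aside along block x and y. Sleeve forward, balls inside block a plug. Sleeve back, a spring seat lies 8 mm below the mouth; pressing it down with the plug takes 3 to 10 N, until the balls snap into the plug's groove and free the sleeve
- sleeve (a joint): Ribbed steel sleeve round the tube, in m: 0 forward (up), 0.009 fully back (down, end stop). Outer diameter 36 mm, 25 mm tall, forward it spans 56 to 81 mm above the bench, free space below. Pinched across and drawn down it takes 6 rising to 9 N. Drawn to its end stop it latches, and stays back at about 0.0058 when released; it springs up when a plug is home
- gauge: Pressure gauge, dial up, on a plug tail; loose, 0.1 to 0.2 kg, 70 mm tall; origin at the tail's lower tip, z up its axis. Tail of diameter 16.6 mm, 23.5 mm long, 1.2 mm bevel at the tip, narrow groove from 8 to 15.5 mm; above it the shoulder disc, a stem of diameter 14 mm and the round dark steel case. It starts upright in one of the stand's holes
- gauge_shoulder (a point): Underside of the gauge's brass shoulder disc (diameter 24 mm, 4 mm thick), on the axis 23.5 mm above the tail's tip. It rests on the stand's top at the start. Pushed fully home it touches the coupler's mouth; locked and released it may rest up to 1.5 mm above it
- gauge_case (a point): Centre of the gauge's round case (diameter 40 mm, 26 mm tall), on the gauge's axis 55 mm above the tail's tip: where to grip it
- stand: Wooden stand, fixed, 60 x 160 x 35 mm high, origin at the centre of its underside, with two holes (diameter 21 mm, 30 mm deep) 50 mm either side of the centre along its y axis; the gauge stands in one and the nozzle in the other
- nozzle_mid (a point): Middle of the slim blow nozzle (black grip of diameter 18 mm with a tapering aluminium point, 85 mm tall over all) in the other hole of the stand; bystander, its middle lies 40 mm above its tail's tip
- tray: Parts tray with ten compartments, 200 x 90 x 24 mm, origin at the centre of its underside; bystander
- dish: Small glass dish, diameter 52 mm, 18 mm tall, origin at the centre of its underside; bystander
- screwdriver: Small screwdriver, 120 mm long, lying on the bench; bystander

How it is judged (in metres and radians):
On the way, in this order (a step that is already met when the one before it is completed fails the run):
1. the sleeve has been drawn back and stays back (value of joint sleeve above 0.0045 m), for 0.5 s.
2. the gauge's tail is in the coupler and the sleeve has sprung forward over it (value of joint sleeve below 0.002 m and z of gauge in the frame of outlet_mouth below -0.0205 m and horizontal distance between gauge and outlet_mouth below 0.011 m), for 0.2 s.
At the end, for the whole second after the job is handed in: The gauge's tail tip is at least 20.5 mm below the coupler's mouth and within 11 mm of the outlet block's axis, the gauge is within 0.12 rad of upright and at rest, and the sleeve is forward again (joint below 2 mm) (all of step 2 and angle between gauge's own z axis and vertical below 0.12 rad and linear speed of gauge below 0.02 m/s); the robot touches nothing.
It fails at once if the gauge is rammed against the coupler or block (more than 40 N) (contact force between gauge and outlet above 40 N).
It fails at once if the nozzle is moved more than 25 mm (distance of nozzle_mid from where it was at the start of the episode above 0.025 m).
It fails at once if the tray is moved more than 25 mm (distance of tray from where it was at the start of the episode above 0.025 m).
It fails at once if the glass dish is moved more than 25 mm (distance of dish from where it was at the start of the episode above 0.025 m).
It fails at once if the screwdriver is moved more than 25 mm (distance of screwdriver from where it was at the start of the episode above 0.025 m).
It also fails if it takes over 72 s, if anything falls off the work surface, if the arm or the gripper's body presses on something with over 40 N, if the wrist force passes 120 N, or if a joint passes its speed limit or range.

## Working session

There is one attempt and no reset: what is moved stays moved. The work goes in short steps, Python scripts to look and compute and a tool call to move; the robot and the scene stay as the last step left them, time stands still between calls to the robot, and variables do not carry over. Pictures are saved under pics/ and viewed, at most 10 in all, crops included, and the job is handed in when it is done.

Besides the shell and the picture viewer there is one more tool, called after "Request:" as a command line: name --argument value ..., lists and objects as JSON in quotes. send_rows: Moves the arm, as the interface text tells. Its arguments: {"type":"object","properties":{"plan":{"type":"array","items":{"type":"object","properties":{"x":{"type":"number"},"y":{"type":"number"},"z":{"type":"number"},"rx":{"type":"number"},"ry":{"type":"number"},"rz":{"type":"number"}}}},"gripper":{"type":"number"},"force":{"type":"number"}},"required":["plan"]}

```bash
ls; mkdir -p pics; cat > h.py <<'E'
import numpy as np, cv2
from rig import ctrl
def world(s):
    d=s["depth"];h,w=d.shape;u,v=np.meshgrid(np.arange(w),np.arange(h))
    p=cv2.undistortPoints(np.stack([u,v],-1).reshape(-1,1,2).astype(float),np.array(s["intrinsics"],float),np.array(s["distortion"],float)).reshape(h,w,2)
    P=np.dstack([p*d[...,None],d]);T=np.array(s["pose"])
    W=P@T[:3,:3].T+T[:3,3];W[d==0]=np.nan
    return W
E
python3 - <<'E'
from h import *
for n in("top","scene"):
    s=ctrl.snapshot(n);cv2.imwrite(f"pics/{n}0.png",s["frame"][...,::-1]);np.savez(f"{n}0.npz",W=world(s),f=s["frame"])
    print(n,np.round(s["pose"],2).tolist(),np.round(s["intrinsics"],0).tolist())
print(ctrl.observe())
E
```

```text
pics
top [[0.01, -0.98, 0.19, 449.39], [-1.0, -0.01, 0.01, -2.26], [-0.0, -0.19, -0.98, 707.03], [0.0, 0.0, 0.0, 1.0]] [[397.0, 0.0, 278.0], [0.0, 397.0, 200.0], [0.0, 0.0, 1.0]]
scene [[0.12, 0.68, -0.72, 1038.13], [0.99, -0.09, 0.08, -38.74], [-0.01, -0.72, -0.69, 568.59], [0.0, 0.0, 0.0, 1.0]] [[447.0, 0.0, 287.0], [0.0, 447.0, 210.0], [0.0, 0.0, 1.0]]
{'t': 0.1, 'joint_pos': array([-1.39109916e+00,  3.59444378e-01,  1.51132338e+00, -1.33752898e-05,
        1.27252404e+00, -1.15129702e-01]), 'qvel': array([-0.00050172, -0.00227499, -0.00342021,  0.00101361, -0.00018522,
       -0.00202647]), 'joint_torque': array([ 1.97168862e-03, -5.28649342e+01, -2.79351532e+01, -3.86223201e-04,
        5.04099138e-03, -2.80830164e-06]), 'eef_pos': array([ 174.19615042, -573.4648138 ,  205.93121857]), 'ee_rot': array([-8.48920929e-04,  9.89153655e-01,  1.46882012e-01, -3.38098788e-05]), 'wrist_force': array([0.59338659, 0.3993065 , 0.40956331]), 'torque': array([-0.01383297,  0.04291087,  0.00647487]), 'gripper_force': 0.0, 'finger_gap': 85.80347886042331}
```

View pics/top0.png

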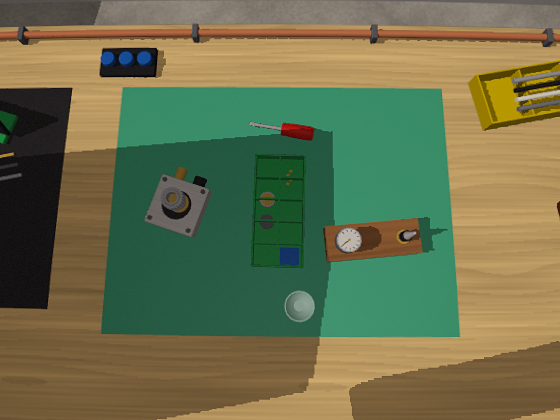

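View pics/scene0.png

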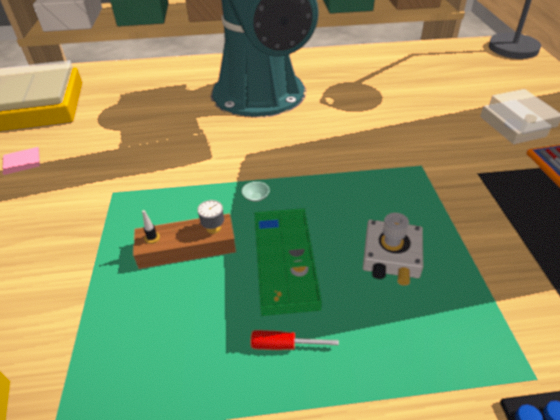

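The top view shows the coupler at about (174,198) on the block at (178,206), the gauge at (348,239), and the nozzle at (408,236). The scene view agrees, with the coupler at (396,228) and the gauge at (210,212). Next I'll measure them from depth.

```bash
python3 - <<'E'
from h import *
def rect(m,pts):
    return cv2.minAreaRect(pts[:,:2].astype(np.float32))
for n,boxes in (("top",dict(coup=(140,165,215,245),gauge=(320,215,372,270),noz=(385,215,430,260))),("scene",dict(coup=(355,200,440,290),gauge=(180,190,240,270),noz=(125,200,178,270)))):
    W=np.load(n+"0.npz")["W"]
    for k,(a,b,c,d) in boxes.items():
        P=W[b:d,a:c].reshape(-1,3);P=P[np.isfinite(P[:,2])]
        print(n,k,"zhist",np.histogram(P[:,2],bins=[-9,5,25,33,40,60,70,76,79,82,85,90,120])[0])
        for lo,hi in ((25,33),(33,38),(60,76),(76,90)):
            Q=P[(P[:,2]>lo)&(P[:,2]<hi)]
            if len(Q)>15:
                print("  ",lo,hi,len(Q),"med",np.round(np.median(Q,0),1),"min",np.round(Q.min(0)[:2]),"max",np.round(Q.max(0)[:2]),"circ",np.round(cv2.minEnclosingCircle(Q[:,:2].astype(np.float32))[0],1),round(cv2.minEnclosingCircle(Q[:,:2].astype(np.float32))[1],1),"rect",rect(0,Q))
E
```

```text
top coup zhist [3011  349 2064   74   21   90   49   66  231   23    0    0]
   25 33 2064 med [564.3 174.3  29.2] min [518. 126.] max [628. 234.] circ [573.9 178.4] 62.0 rect ((580.51611328125, 178.03619384765625), (91.23430633544922, 106.07837677001953), 71.8906478881836)
   33 38 74 med [566.8 163.   34.8] min [526. 131.] max [617. 225.] circ [572.1 177.6] 51.9 rect ((573.150390625, 178.763916015625), (75.90532684326172, 77.01405334472656), 72.05329895019531)
   60 76 139 med [574.8 174.3  68.3] min [557. 157.] max [590. 185.] circ [574.  172.9] 18.1 rect ((573.1845703125, 170.15347290039062), (30.883155822753906, 27.882402420043945), 13.184500694274902)
   76 90 320 med [574.7 175.1  80.3] min [558. 158.] max [593. 194.] circ [576.  175.5] 19.1 rect ((574.9968872070312, 175.87158203125), (34.86227798461914, 36.54161071777344), 2.493652820587158)
top gauge zhist [1158   61  171  918   13   18   15  169  320    6    0    0]
   25 33 171 med [ 510.8 -102.7   32.5] min [ 477. -157.] max [540. -78.] circ [ 510.  -119.6] 48.3 rect ((509.8890380859375, -120.01277160644531), (59.59353256
[... 3560 characters left out ...]
1.73373413085938), (53.405555725097656, 67.42364501953125), 5.728682994842529)
   33 38 982 med [ 524.3 -195.1   35.3] min [ 483. -237.] max [ 551. -165.] circ [ 517.8 -200.5] 46.0 rect ((517.63037109375, -200.7305450439453), (62.77508544921875, 70.54023742675781), 5.867073059082031)
   60 76 85 med [ 521.8 -204.4   65.7] min [ 514. -214.] max [ 526. -198.] circ [ 518.6 -206.3] 8.3 rect ((520.6685180664062, -205.707275390625), (11.842119216918945, 15.782487869262695), 10.649559020996094)
   76 90 42 med [ 520.4 -205.4   82.2] min [ 516. -210.] max [ 525. -202.] circ [ 520.2 -205.4] 4.9 rect ((521.0657958984375, -205.34298706054688), (7.986976623535156, 8.090612411499023), 17.632232666015625)
```

Request:
send_rows --plan '[{"x": 0.04,"y": -0.04},{"x": 0.04,"y": -0.04},{"x": 0.04,"y": -0.04},{"x": 0.04,"y": -0.04},{"x": 0.04,"y": -0.04}]' --gripper 1 --force 40

```text
schema error: expected keys x, y, z, rx, ry, rz
```

Request:
send_rows --plan '[{"x": 0.04,"y": -0.04},{"x": 0.04,"y": -0.04},{"x": 0.04,"y": -0.04},{"x": 0.04,"y": -0.04},{"x": 0.04,"y": -0.04}]'

```text
schema error: expected keys x, y, z, rx, ry, rz
```

Request:
send_rows --plan '[{"x": 0.04,"y": -0.04},{"x": 0.04,"y": -0.04},{"x": 0.04,"y": -0.04},{"x": 0.04,"y": -0.04},{"x": 0.04,"y": -0.04}]'

```text
schema error: expected keys x, y, z, rx, ry, rz
```

Request:
send_rows --plan '[{"z": 0.03},{"z": 0.03},{}]'

```text
schema error: expected keys x, y, z, rx, ry, rz
```

```bash
cat >> h.py <<'E'
from scipy.spatial.transform import Rotation as R
def st(target=None):
    o=ctrl.observe();q=o["ee_rot"];r=R.from_quat([q[1],q[2],q[3],q[0]])
    print("t",round(o["t"],2),"p",o["eef_pos"].round(1),"yaw",np.degrees(np.arctan2(*r.as_matrix()[[1,0],0])).round(2),"zax",r.as_matrix()[:,2].round(4),"j",o["joint_pos"].round(2),"F",o["wrist_force"].round(1),"gap",round(o["finger_gap"],1),round(o["gripper_force"],1))
    if target is not None: print("tool delta mm",r.inv().apply(np.array(target)-o["eef_pos"]).round(1))
    return o,r
E
python3 - <<'E'
from h import *
st((575,176,47))
s=ctrl.snapshot("scene");f=s["frame"][150:330,300:520,::-1];cv2.imwrite("pics/s1.png",cv2.resize(f,None,fx=3,fy=3))
E
```

```text
t 0.1 p [ 174.2 -573.5  205.9] yaw 16.89 zax [-3.0e-04  1.7e-03 -1.0e+00] j [-1.39  0.36  1.51 -0.    1.27 -0.12] F [0.6 0.4 0.4] gap 85.8 0.0
tool delta mm [ 601.3 -600.4  160.1]
```

View pics/s1.png

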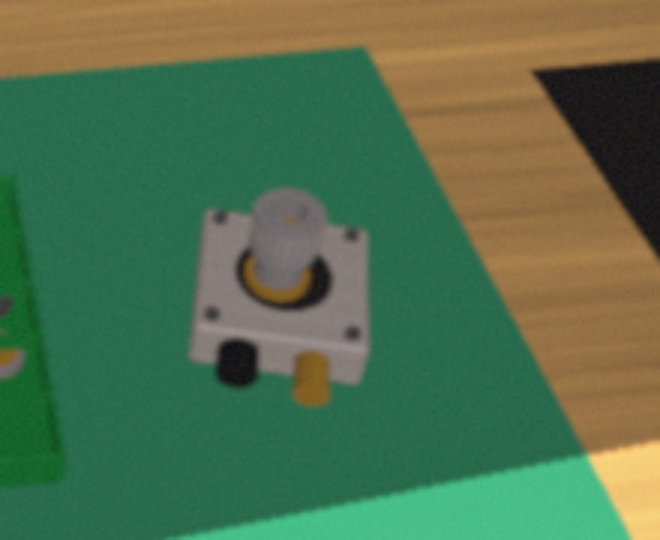

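The arm didn't move because each row needs all six keys. The crop shows the sleeve on its tube at about (287,235), standing clear of the block, with two fittings on the block's far (+x) side.

Request:
send_rows --plan '[{"x": 0.04,"y": -0.04,"z": 0,"rx": 0,"ry": 0,"rz": 0},{"x": 0.04,"y": -0.04,"z": 0,"rx": 0,"ry": 0,"rz": 0},{"x": 0.04,"y": -0.04,"z": 0,"rx": 0,"ry": 0,"rz": 0},{"x": 0.04,"y": -0.04,"z": 0,"rx": 0,"ry": 0,"rz": 0},{"x": 0.04,"y": -0.04,"z": 0,"rx": 0,"ry": 0,"rz": 0}]' --gripper 1 --force 40

```text
t: 0.78
eef_pos: [308.1, -322.9, 206.6]
ee_rot: [-0.0, 0.989, 0.147, 0.0]
wrist_force: [-0.2, -0.4, 1.5]
finger_gap: 85.6
gripper_force: 0.0
```

Request:
send_rows --plan '[{"x": 0.04,"y": -0.04,"z": 0,"rx": 0,"ry": 0,"rz": 0},{"x": 0.04,"y": -0.04,"z": 0,"rx": 0,"ry": 0,"rz": 0},{"x": 0.04,"y": -0.04,"z": 0,"rx": 0,"ry": 0,"rz": 0},{"x": 0.04,"y": -0.04,"z": 0,"rx": 0,"ry": 0,"rz": 0},{"x": 0.04,"y": -0.04,"z": 0,"rx": 0,"ry": 0,"rz": 0}]'

```text
t: 1.4
eef_pos: [441.4, -73.4, 206.8]
ee_rot: [0.0, 0.989, 0.147, 0.0]
wrist_force: [0.4, -0.7, -0.5]
finger_gap: 85.5
gripper_force: 0.0
```

Request:
send_rows --plan '[{"x": 0.04,"y": -0.04,"z": 0,"rx": 0,"ry": 0,"rz": 0},{"x": 0.04,"y": -0.04,"z": 0,"rx": 0,"ry": 0,"rz": 0},{"x": 0.04,"y": -0.04,"z": 0,"rx": 0,"ry": 0,"rz": 0},{"x": 0.04,"y": -0.04,"z": 0,"rx": 0,"ry": 0,"rz": 0},{"x": 0.04,"y": -0.04,"z": 0,"rx": 0,"ry": 0,"rz": 0}]'

```text
t: 2.02
eef_pos: [574.6, 176.1, 206.5]
ee_rot: [0.0, 0.989, 0.147, -0.0]
wrist_force: [0.8, -0.3, -0.1]
finger_gap: 85.9
gripper_force: 0.0
```

Request:
send_rows --plan '[{"x": 0,"y": 0,"z": 0.03,"rx": 0,"ry": 0,"rz": 0},{"x": 0,"y": 0,"z": 0.03,"rx": 0,"ry": 0,"rz": 0},{"x": 0,"y": 0,"z": 0,"rx": 0,"ry": 0,"rz": 0}]'

```text
t: 2.4
eef_pos: [571.6, 174.1, 144.2]
ee_rot: [0.0, 0.989, 0.147, -0.003]
wrist_force: [0.1, 0.0, 0.0]
finger_gap: 85.4
gripper_force: 0.0
```

```bash
python3 - <<'E'
from h import *
st((575,176,47))
E
```

```text
t 2.4 p [571.6 174.1 144.2] yaw 16.91 zax [-0.006 -0.001 -1.   ] j [0.18 0.42 1.58 0.   1.15 1.46] F [0.1 0.  0. ] gap 85.4 0.0
tool delta mm [ 4.4 -0.8 97.2]
```

Request:
send_rows --plan '[{"x": 0,"y": 0,"z": 0.025,"rx": 0,"ry": 0,"rz": 0},{"x": 0,"y": 0,"z": 0,"rx": 0,"ry": 0,"rz": 0},{"x": 0,"y": 0,"z": 0,"rx": 0,"ry": 0,"rz": 0}]'

```text
t: 2.78
eef_pos: [574.9, 174.4, 123.2]
ee_rot: [-0.0, 0.989, 0.147, 0.001]
wrist_force: [0.9, 0.2, 1.1]
finger_gap: 85.4
gripper_force: 0.0
```

```bash
python3 - <<'E'
from h import *
st((575,176,47))
E
```

```text
t 2.77 p [574.9 174.4 123.2] yaw 16.87 zax [ 1.6e-03  4.0e-04 -1.0e+00] j [0.18 0.44 1.6  0.   1.09 1.46] F [0.9 0.2 1.1] gap 85.4 0.0
tool delta mm [ 0.4 -1.5 76.2]
```

Request:
send_rows --plan '[{"x": 0,"y": -0.0015,"z": 0.02,"rx": 0,"ry": 0,"rz": 0},{"x": 0,"y": 0,"z": 0.02,"rx": 0,"ry": 0,"rz": 0},{"x": 0,"y": 0,"z": 0.02,"rx": 0,"ry": 0,"rz": 0},{"x": 0,"y": 0,"z": 0.014,"rx": 0,"ry": 0,"rz": 0},{"x": 0,"y": 0,"z": 0,"rx": 0,"ry": 0,"rz": 0}]'

```text
t: 3.4
eef_pos: [573.4, 175.7, 47.6]
ee_rot: [-0.0, 0.989, 0.147, -0.0]
wrist_force: [-0.4, 0.9, 0.2]
finger_gap: 85.4
gripper_force: 0.0
```

Request:
send_rows --plan '[{"x": 0,"y": 0,"z": 0,"rx": 0,"ry": 0,"rz": 0},{"x": 0,"y": 0,"z": 0,"rx": 0,"ry": 0,"rz": 0},{"x": 0,"y": 0,"z": 0,"rx": 0,"ry": 0,"rz": 0},{"x": 0,"y": 0,"z": 0,"rx": 0,"ry": 0,"rz": 0},{"x": 0,"y": 0,"z": 0,"rx": 0,"ry": 0,"rz": 0}]' --gripper 0 --force 40

```text
t: 4.03
eef_pos: [574.1, 176.0, 48.5]
ee_rot: [-0.0, 0.989, 0.147, 0.001]
wrist_force: [-0.8, 0.6, 5.2]
finger_gap: 33.7
gripper_force: 39.3
```

```bash
python3 - <<'E'
from h import *
st((575,176,47))
E
```

```text
t 4.03 p [574.1 176.   48.5] yaw 16.88 zax [ 1.1e-03  5.0e-04 -1.0e+00] j [0.18 0.54 1.67 0.   0.94 1.46] F [-0.8  0.6  5.2] gap 33.7 39.3
tool delta mm [0.8 0.3 1.5]
```

Request:
send_rows --plan '[{"x": 0,"y": 0,"z": 0,"rx": 0,"ry": 0,"rz": 0},{"x": 0,"y": 0,"z": 0,"rx": 0,"ry": 0,"rz": 0},{"x": 0,"y": 0,"z": 0,"rx": 0,"ry": 0,"rz": 0}]' --gripper 0.8

```text
t: 4.4
eef_pos: [573.5, 175.8, 47.5]
ee_rot: [-0.0, 0.989, 0.147, -0.0]
wrist_force: [-0.4, -0.4, 0.6]
finger_gap: 68.4
gripper_force: 0.0
```

Request:
send_rows --plan '[{"x": 0,"y": 0,"z": 0,"rx": 0,"ry": 0,"rz": -10},{"x": 0,"y": 0,"z": 0,"rx": 0,"ry": 0,"rz": -10},{"x": 0,"y": 0,"z": 0,"rx": 0,"ry": 0,"rz": -10},{"x": 0,"y": 0,"z": 0,"rx": 0,"ry": 0,"rz": -10},{"x": 0,"y": 0,"z": 0,"rx": 0,"ry": 0,"rz": -10}]'

```text
t: 5.03
eef_pos: [573.6, 175.8, 47.6]
ee_rot: [-0.0, 0.833, 0.554, -0.0]
wrist_force: [-0.2, 0.2, 0.5]
finger_gap: 68.4
gripper_force: 0.0
```

Request:
send_rows --plan '[{"x": 0,"y": 0,"z": 0,"rx": 0,"ry": 0,"rz": -10},{"x": 0,"y": 0,"z": 0,"rx": 0,"ry": 0,"rz": -10},{"x": 0,"y": 0,"z": 0,"rx": 0,"ry": 0,"rz": -10},{"x": 0,"y": 0,"z": 0,"rx": 0,"ry": 0,"rz": -10},{"x": 0,"y": 0,"z": 0,"rx": 0,"ry": 0,"rz": 0}]'

```text
t: 5.65
eef_pos: [573.6, 175.8, 47.6]
ee_rot: [-0.0, 0.596, 0.803, -0.0]
wrist_force: [-0.0, 0.2, 0.4]
finger_gap: 68.6
gripper_force: 0.0
```

```bash
python3 - <<'E'
from h import *
st((575,176,47))
E
```

```text
t 5.65 p [573.6 175.8  47.6] yaw 106.8 zax [-3.e-04  0.e+00 -1.e+00] j [ 0.18  0.54  1.67  0.    0.94 -0.11] F [-0.   0.2  0.4] gap 68.6 0.0
tool delta mm [-0.2  1.4  0.6]
```

Request:
send_rows --plan '[{"x": 0,"y": 0,"z": 0,"rx": 0,"ry": 0,"rz": 0},{"x": 0,"y": 0,"z": 0,"rx": 0,"ry": 0,"rz": 0},{"x": 0,"y": 0,"z": 0,"rx": 0,"ry": 0,"rz": 0},{"x": 0,"y": 0,"z": 0,"rx": 0,"ry": 0,"rz": 0},{"x": 0,"y": 0,"z": 0,"rx": 0,"ry": 0,"rz": 0}]' --gripper 0 --force 60

```text
t: 6.28
eef_pos: [574.2, 176.0, 48.2]
ee_rot: [0.0, 0.596, 0.803, 0.001]
wrist_force: [0.4, 1.5, 4.9]
finger_gap: 33.6
gripper_force: 59.2
```

Request:
send_rows --plan '[{"x": 0,"y": 0,"z": 0.002,"rx": 0,"ry": 0,"rz": 0},{"x": 0,"y": 0,"z": 0.002,"rx": 0,"ry": 0,"rz": 0},{"x": 0,"y": 0,"z": 0.002,"rx": 0,"ry": 0,"rz": 0}]'

```text
t: 6.65
eef_pos: [574.3, 176.0, 42.3]
ee_rot: [0.0, 0.596, 0.803, 0.001]
wrist_force: [-0.1, 1.0, 6.4]
finger_gap: 33.7
gripper_force: 59.2
```

Request:
send_rows --plan '[{"x": 0,"y": 0,"z": 0.001,"rx": 0,"ry": 0,"rz": 0},{"x": 0,"y": 0,"z": 0.001,"rx": 0,"ry": 0,"rz": 0}]'

```text
t: 6.9
eef_pos: [574.3, 176.0, 40.3]
ee_rot: [0.0, 0.596, 0.803, 0.001]
wrist_force: [-0.9, -0.2, 7.3]
finger_gap: 33.8
gripper_force: 59.5
```

Request:
send_rows --plan '[{"x": 0,"y": 0,"z": 0.001,"rx": 0,"ry": 0,"rz": 0},{"x": 0,"y": 0,"z": 0.001,"rx": 0,"ry": 0,"rz": 0}]'

```text
t: 7.15
eef_pos: [574.5, 176.0, 39.1]
ee_rot: [0.001, 0.596, 0.803, 0.001]
wrist_force: [-3.0, -0.5, 18.7]
finger_gap: 33.3
gripper_force: 60.7
```

Request:
send_rows --plan '[{"x": 0,"y": 0,"z": 0.001,"rx": 0,"ry": 0,"rz": 0},{"x": 0,"y": 0,"z": 0,"rx": 0,"ry": 0,"rz": 0}]'

```text
t: 7.4
eef_pos: [575.4, 175.9, 39.1]
ee_rot: [0.001, 0.596, 0.803, 0.001]
wrist_force: [-1.5, -0.9, 19.6]
finger_gap: 33.3
gripper_force: 60.7
```

Request:
send_rows --plan '[{"x": 0,"y": 0,"z": -0.002,"rx": 0,"ry": 0,"rz": 0},{"x": 0,"y": 0,"z": -0.001,"rx": 0,"ry": 0,"rz": 0},{"x": 0,"y": 0,"z": 0,"rx": 0,"ry": 0,"rz": 0}]'

```text
t: 7.78
eef_pos: [575.2, 175.9, 40.7]
ee_rot: [0.001, 0.596, 0.803, 0.001]
wrist_force: [0.9, -1.3, 6.1]
finger_gap: 33.4
gripper_force: 59.4
```

Request:
send_rows --plan '[{"x": 0,"y": 0,"z": -0.001,"rx": 0,"ry": 0,"rz": 0},{"x": 0,"y": 0,"z": 0,"rx": 0,"ry": 0,"rz": 0}]'

```text
t: 8.02
eef_pos: [575.0, 175.9, 41.3]
ee_rot: [0.001, 0.596, 0.803, 0.001]
wrist_force: [2.9, 0.1, 4.7]
finger_gap: 33.3
gripper_force: 59.4
```

```bash
python3 - <<'E'
from h import *
st((575,176,47))
E
```

```text
t 8.03 p [575.  175.9  41.3] yaw 106.87 zax [ 2.5e-03  5.0e-04 -1.0e+00] j [ 0.18  0.55  1.67  0.    0.92 -0.11] F [2.9 0.1 4.7] gap 33.3 59.4
tool delta mm [ 0.1  0.  -5.7]
```

Request:
send_rows --plan '[{"x": 0,"y": 0,"z": 0,"rx": 0,"ry": 0,"rz": 0},{"x": 0,"y": 0,"z": 0,"rx": 0,"ry": 0,"rz": 0},{"x": 0,"y": 0,"z": 0,"rx": 0,"ry": 0,"rz": 0},{"x": 0,"y": 0,"z": 0,"rx": 0,"ry": 0,"rz": 0}]' --gripper 1

```text
t: 8.52
eef_pos: [573.2, 175.7, 40.4]
ee_rot: [-0.0, 0.596, 0.803, -0.0]
wrist_force: [0.1, 0.8, 0.1]
finger_gap: 85.3
gripper_force: 0.0
```

Request:
send_rows --plan '[{"x": 0,"y": 0,"z": -0.02,"rx": 0,"ry": 0,"rz": 0},{"x": 0,"y": 0,"z": -0.05,"rx": 0,"ry": 0,"rz": 0},{"x": 0,"y": 0,"z": -0.05,"rx": 0,"ry": 0,"rz": 0},{"x": 0,"y": 0,"z": 0,"rx": 0,"ry": 0,"rz": 0}]'

```text
t: 9.02
eef_pos: [577.0, 176.5, 165.3]
ee_rot: [0.003, 0.596, 0.803, 0.003]
wrist_force: [0.4, 0.4, -0.5]
finger_gap: 84.8
gripper_force: 0.0
```

```bash
python3 - <<'E'
from h import *
st((508.7,-108,160))
E
```

```text
t 9.03 p [577.  176.5 165.3] yaw 106.9 zax [ 0.0086  0.0017 -1.    ] j [ 0.18  0.4   1.56  0.    1.18 -0.11] F [ 0.4  0.4 -0.5] gap 84.8 0.0
tool delta mm [-252.3 -148.1    4.2]
```

Request:
send_rows --plan '[{"x": -0.0506,"y": -0.0288,"z": 0,"rx": 0,"ry": 0,"rz": 0},{"x": -0.0506,"y": -0.0288,"z": 0,"rx": 0,"ry": 0,"rz": 0},{"x": -0.0506,"y": -0.0288,"z": 0,"rx": 0,"ry": 0,"rz": 0},{"x": -0.0506,"y": -0.0288,"z": 0,"rx": 0,"ry": 0,"rz": 0},{"x": -0.0506,"y": -0.0288,"z": 0,"rx": 0,"ry": 0,"rz": 0}]'

```text
t: 9.65
eef_pos: [508.1, -109.6, 159.8]
ee_rot: [-0.001, 0.596, 0.803, -0.0]
wrist_force: [0.3, -1.8, -0.9]
finger_gap: 85.5
gripper_force: 0.0
```

Request:
send_rows --plan '[{"x": 0,"y": 0,"z": 0,"rx": 0,"ry": 0,"rz": 0},{"x": 0,"y": 0,"z": 0,"rx": 0,"ry": 0,"rz": 0}]'

```text
t: 9.9
eef_pos: [508.8, -107.7, 160.0]
ee_rot: [-0.001, 0.596, 0.803, 0.0]
wrist_force: [0.0, -0.0, -0.6]
finger_gap: 85.4
gripper_force: 0.0
```

```bash
python3 - <<'E'
from h import *
st((508.7,-108,47.5))
s=ctrl.snapshot("scene");f=s["frame"][150:330,300:520,::-1];cv2.imwrite("pics/s2.png",cv2.resize(f,None,fx=3,fy=3))
for n,(a,b,c,d) in (("scene",(355,200,440,290)),("top",(140,165,215,245))):
    s=ctrl.snapshot(n);P=world(s)[b:d,a:c].reshape(-1,3);P=P[P[:,2]>50]
    print(n,np.histogram(P[:,2],bins=np.arange(50,90,3)))
    for lo in (70,79):
      Q=P[P[:,2]>lo][:,:2].astype(np.float32);print(cv2.minEnclosingCircle(Q),cv2.minAreaRect(Q))
E
```

```text
t 9.9 p [ 508.8 -107.7  160. ] yaw 106.82 zax [-0.0013  0.0012 -1.    ] j [-0.34  0.3   1.74  0.    1.11 -0.64] F [ 0.  -0.  -0.6] gap 85.4 0.0
tool delta mm [ -0.4  -0.  112.5]
scene (array([ 19,  36,  26,  22,  32,  33,  35,  49, 141,  59,  63,  59,   0]), array([50, 53, 56, 59, 62, 65, 68, 71, 74, 77, 80, 83, 86, 89]))
((574.228271484375, 175.69744873046875), 18.638187408447266) ((576.0757446289062, 174.48179626464844), (36.70417022705078, 31.710193634033203), 53.33656692504883)
((573.184326171875, 176.22926330566406), 13.93170166015625) ((573.97265625, 176.1929931640625), (25.09319496154785, 26.292573928833008), 53.33656692504883)
top (array([ 12,   4,   9,  12,   6,  16,  32, 182,  58,  23,  96,   4,   0]), array([50, 53, 56, 59, 62, 65, 68, 71, 74, 77, 80, 83, 86, 89]))
((574.6306762695312, 174.54498291015625), 18.6801815032959) ((574.4268798828125, 174.06610107421875), (35.724853515625, 35.74298858642578), 44.86825942993164)
((574.651611328125, 174.7896270751953), 12.992685317993164) ((574.772705078125, 174.33692932128906), (25.017562866210938, 24.772127151489258), 3.198159694671631)
```

View pics/s2.png

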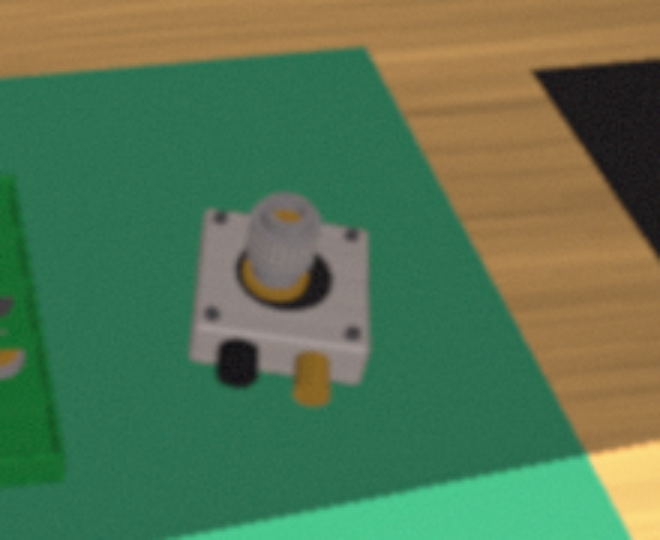

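The sleeve is latched back: the tube rim at (287,210) now stands proud of it, with the ring about 75 mm high. Next is the gauge, which I'll squeeze along two axes to centre it.

Request:
send_rows --plan '[{"x": 0,"y": 0,"z": 0.03,"rx": 0,"ry": 0,"rz": 0},{"x": 0,"y": 0,"z": 0.03,"rx": 0,"ry": 0,"rz": 0},{"x": 0,"y": 0,"z": 0.03,"rx": 0,"ry": 0,"rz": 0},{"x": 0,"y": 0,"z": 0.022,"rx": 0,"ry": 0,"rz": 0},{"x": 0,"y": 0,"z": 0,"rx": 0,"ry": 0,"rz": 0}]'

```text
t: 10.68
eef_pos: [508.1, -106.3, 47.2]
ee_rot: [-0.002, 0.595, 0.804, -0.0]
wrist_force: [-0.9, -0.0, 1.1]
finger_gap: 85.4
gripper_force: 0.0
```

Request:
send_rows --plan '[{"x": 0,"y": 0,"z": 0,"rx": 0,"ry": 0,"rz": 0},{"x": 0,"y": 0,"z": 0,"rx": 0,"ry": 0,"rz": 0},{"x": 0,"y": 0,"z": 0,"rx": 0,"ry": 0,"rz": 0},{"x": 0,"y": 0,"z": 0,"rx": 0,"ry": 0,"rz": 0},{"x": 0,"y": 0,"z": 0,"rx": 0,"ry": 0,"rz": 0}]' --gripper 0 --force 25

```text
t: 11.3
eef_pos: [510.2, -108.5, 49.8]
ee_rot: [0.001, 0.596, 0.803, 0.0]
wrist_force: [0.5, -0.6, 5.7]
finger_gap: 37.9
gripper_force: 24.5
```

```bash
python3 - <<'E'
from h import *
st((508.7,-108,47.5))
E
```

```text
t 11.3 p [ 510.2 -108.5   49.8] yaw 106.88 zax [ 1.9e-03 -5.0e-04 -1.0e+00] j [-0.34  0.45  1.84  0.    0.85 -0.64] F [ 0.5 -0.6  5.7] gap 37.9 24.5
tool delta mm [ 0.9 -1.3  2.3]
```

Request:
send_rows --plan '[{"x": 0,"y": 0,"z": 0,"rx": 0,"ry": 0,"rz": 0},{"x": 0,"y": 0,"z": 0,"rx": 0,"ry": 0,"rz": 0},{"x": 0,"y": 0,"z": 0,"rx": 0,"ry": 0,"rz": 0}]' --gripper 0.8

```text
t: 11.68
eef_pos: [509.3, -108.1, 48.6]
ee_rot: [-0.0, 0.596, 0.803, 0.0]
wrist_force: [0.6, -0.3, 0.3]
finger_gap: 68.2
gripper_force: 0.0
```

Request:
send_rows --plan '[{"x": 0,"y": 0,"z": 0,"rx": 0,"ry": 0,"rz": 10},{"x": 0,"y": 0,"z": 0,"rx": 0,"ry": 0,"rz": 10},{"x": 0,"y": 0,"z": 0,"rx": 0,"ry": 0,"rz": 10},{"x": 0,"y": 0,"z": 0,"rx": 0,"ry": 0,"rz": 10},{"x": 0,"y": 0,"z": 0,"rx": 0,"ry": 0,"rz": 10}]'

```text
t: 12.3
eef_pos: [509.3, -108.1, 48.6]
ee_rot: [-0.0, 0.881, 0.474, -0.0]
wrist_force: [-0.0, 0.6, -0.8]
finger_gap: 68.4
gripper_force: 0.0
```

Request:
send_rows --plan '[{"x": 0,"y": 0,"z": 0,"rx": 0,"ry": 0,"rz": 10},{"x": 0,"y": 0,"z": 0,"rx": 0,"ry": 0,"rz": 10},{"x": 0,"y": 0,"z": 0,"rx": 0,"ry": 0,"rz": 10},{"x": 0,"y": 0,"z": 0,"rx": 0,"ry": 0,"rz": 10},{"x": 0,"y": 0,"z": 0,"rx": 0,"ry": 0,"rz": 0}]'

```text
t: 12.92
eef_pos: [509.3, -108.1, 48.6]
ee_rot: [-0.0, 0.989, 0.148, -0.0]
wrist_force: [-0.5, 0.1, -0.1]
finger_gap: 68.5
gripper_force: 0.0
```

Request:
send_rows --plan '[{"x": 0,"y": 0,"z": 0,"rx": 0,"ry": 0,"rz": 0},{"x": 0,"y": 0,"z": 0,"rx": 0,"ry": 0,"rz": 0},{"x": 0,"y": 0,"z": 0,"rx": 0,"ry": 0,"rz": 0},{"x": 0,"y": 0,"z": 0,"rx": 0,"ry": 0,"rz": 0},{"x": 0,"y": 0,"z": 0,"rx": 0,"ry": 0,"rz": 0}]' --gripper 0 --force 40

```text
t: 13.55
eef_pos: [509.6, -108.1, 48.9]
ee_rot: [0.0, 0.989, 0.147, 0.0]
wrist_force: [-0.9, 0.7, 5.6]
finger_gap: 37.2
gripper_force: 39.7
```

```bash
python3 - <<'E'
from h import *
st((508.7,-108,47.5))
E
```

```text
t 13.55 p [ 509.6 -108.1   48.9] yaw 16.91 zax [ 3.e-04  0.e+00 -1.e+00] j [-0.34  0.45  1.84  0.    0.85  0.93] F [-0.9  0.7  5.6] gap 37.2 39.7
tool delta mm [-0.8 -0.4  1.4]
```

Request:
send_rows --plan '[{"x": 0,"y": 0,"z": -0.01,"rx": 0,"ry": 0,"rz": 0},{"x": 0,"y": 0,"z": -0.02,"rx": 0,"ry": 0,"rz": 0},{"x": 0,"y": 0,"z": -0.03,"rx": 0,"ry": 0,"rz": 0},{"x": 0,"y": 0,"z": -0.03,"rx": 0,"ry": 0,"rz": 0},{"x": 0,"y": 0,"z": -0.022,"rx": 0,"ry": 0,"rz": 0}]'

```text
t: 14.18
eef_pos: [509.5, -108.2, 162.2]
ee_rot: [0.0, 0.989, 0.147, 0.0]
wrist_force: [0.1, -0.8, -0.8]
finger_gap: 37.2
gripper_force: 40.3
```

Request:
send_rows --plan '[{"x": 0,"y": 0,"z": 0,"rx": 0,"ry": 0,"rz": 0},{"x": 0,"y": 0,"z": 0,"rx": 0,"ry": 0,"rz": 0},{"x": 0,"y": 0,"z": 0,"rx": 0,"ry": 0,"rz": 0}]'

```text
t: 14.55
eef_pos: [508.4, -107.8, 159.5]
ee_rot: [-0.001, 0.989, 0.147, -0.001]
wrist_force: [-0.8, -0.3, -0.6]
finger_gap: 37.3
gripper_force: 40.3
```

```bash
python3 - <<'E'
from h import *
st((574.6,176,160))
E
```

```text
t 14.55 p [ 508.4 -107.8  159.5] yaw 16.89 zax [-2.3e-03  9.0e-04 -1.0e+00] j [-0.34  0.3   1.74  0.    1.11  0.93] F [-0.8 -0.3 -0.6] gap 37.3 40.3
tool delta mm [ 145.8 -252.3   -0.4]
```

Request:
send_rows --plan '[{"x": 0.0182,"y": -0.0315,"z": 0,"rx": 0,"ry": 0,"rz": 0},{"x": 0.0182,"y": -0.0315,"z": 0,"rx": 0,"ry": 0,"rz": 0},{"x": 0.0182,"y": -0.0315,"z": 0,"rx": 0,"ry": 0,"rz": 0},{"x": 0.0182,"y": -0.0315,"z": 0,"rx": 0,"ry": 0,"rz": 0}]'

```text
t: 15.05
eef_pos: [542.0, 34.7, 159.6]
ee_rot: [-0.0, 0.989, 0.147, -0.001]
wrist_force: [0.9, -0.1, -1.2]
finger_gap: 37.5
gripper_force: 40.3
```

Request:
send_rows --plan '[{"x": 0.0182,"y": -0.0315,"z": 0,"rx": 0,"ry": 0,"rz": 0},{"x": 0.0182,"y": -0.0315,"z": 0,"rx": 0,"ry": 0,"rz": 0},{"x": 0.0182,"y": -0.0315,"z": 0,"rx": 0,"ry": 0,"rz": 0},{"x": 0.0182,"y": -0.0315,"z": 0,"rx": 0,"ry": 0,"rz": 0}]'

```text
t: 15.55
eef_pos: [575.0, 176.4, 159.5]
ee_rot: [0.0, 0.989, 0.147, -0.001]
wrist_force: [0.8, -0.5, -2.0]
finger_gap: 37.1
gripper_force: 40.3
```

Request:
send_rows --plan '[{"x": 0,"y": 0,"z": 0,"rx": 0,"ry": 0,"rz": 0},{"x": 0,"y": 0,"z": 0,"rx": 0,"ry": 0,"rz": 0},{"x": 0,"y": 0,"z": 0,"rx": 0,"ry": 0,"rz": 0}]'

```text
t: 15.92
eef_pos: [575.0, 174.3, 160.3]
ee_rot: [0.0, 0.989, 0.146, -0.001]
wrist_force: [-0.3, -0.0, -1.2]
finger_gap: 36.9
gripper_force: 40.4
```

```bash
python3 - <<'E'
from h import *
st((574.6,176,160))
s=ctrl.snapshot("scene");f=s["frame"][110:290,300:520,::-1];cv2.imwrite("pics/s3.png",cv2.resize(f,None,fx=3,fy=3))
E
```

```text
t 15.93 p [575.  174.3 160.3] yaw 16.84 zax [-1.2e-03 -4.0e-04 -1.0e+00] j [ 0.18  0.4   1.56 -0.    1.18  1.46] F [-0.3 -0.  -1.2] gap 36.9 40.4
tool delta mm [ 0.2 -1.7  0.3]
```

View pics/s3.png

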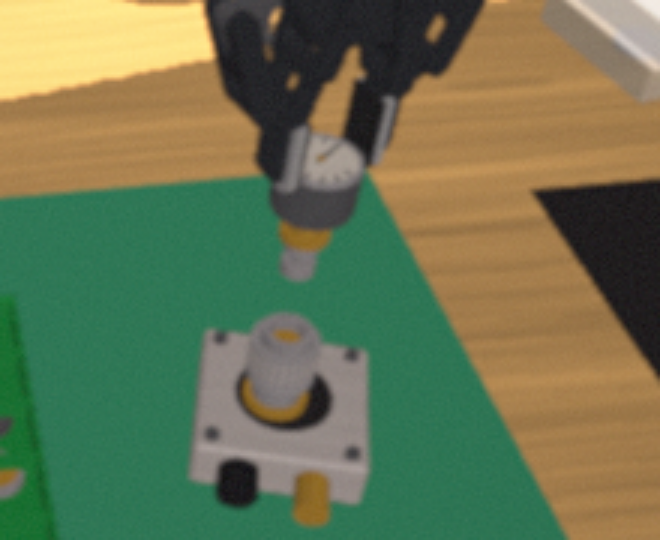

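The gauge is held at about (320,185) above the coupler mouth at (287,330), and its tail at (297,265) looks tilted toward −y. I'll measure the tilt.

```bash
python3 - <<'E'
from h import *
s=ctrl.snapshot("scene");W=world(s);np.savez("s3.npz",W=W,f=s["frame"])
f=s["frame"].astype(int)
# dial: crop coords -> full
def reg(x0,y0,x1,y1): return slice(110+y0//3,110+y1//3),slice(300+x0//3,300+x1//3)
r=reg(285,130,370,195);P=W[r].reshape(-1,3);c=f[r].reshape(-1,3)
m=(c.min(1)>140)&np.isfinite(P[:,2]);Q=P[m];print("dial",m.sum(),np.median(Q,0))
for _ in range(3):
    ctr=Q.mean(0);n=np.linalg.svd(Q-ctr)[2][2];n*=np.sign(n[2]);d=(Q-ctr)@n;Q=Q[abs(d)<3]
print("normal",n.round(3),ctr.round(1),len(Q),np.percentile(Q,[2,98],axis=0).round(1).tolist())
# horizontal rows: silhouettes per z slab
for name,b in (("case",(265,165,370,235)),("brass",(275,215,335,250)),("tail",(275,250,325,282))):
    P=W[reg(*b)].reshape(-1,3);P=P[np.isfinite(P[:,2])&(P[:,2]>90)&(P[:,0]<640)&(P[:,0]>540)]
    print(name,len(P),P.min(0).round(1),P.max(0).round(1))
    for z in range(110,200,6):
        q=P[(P[:,2]>=z)&(P[:,2]<z+6)]
        if len(q)>8: print("  ",z,len(q),"x",q[:,0].min().round(1),q[:,0].max().round(1),"y",q[:,1].min().round(1),q[:,1].max().round(1))
E
```

```text
dial 120 [576.13951061 179.45597648 192.54283591]
normal [0.003 0.012 1.   ] [575.  179.5 192.5] 120 [[560.6, 168.3, 191.4], [585.5, 190.1, 194.0]]
case 640 [564.3 144.  150.2] [594.7 195.6 205. ]
   146 15 x 567.2 577.7 y 162.2 184.4
   152 15 x 570.8 581.2 y 162.2 181.0
   164 58 x 564.3 594.7 y 154.4 191.0
   170 94 x 567.8 593.9 y 154.4 191.2
   176 97 x 572.7 594.6 y 153.9 191.2
   182 82 x 582.2 593.6 y 151.4 190.5
   188 196 x 575.4 594.3 y 151.0 195.6
   194 53 x 582.5 593.5 y 145.1 185.8
brass 205 [567.2 155.4 141.1] [594.7 184.4 177.7]
   146 81 x 567.2 586.4 y 162.2 184.4
   152 24 x 570.8 582.0 y 162.2 181.0
   164 39 x 579.1 594.7 y 155.4 178.8
   170 49 x 582.8 593.9 y 156.7 177.4
   176 9 x 591.2 594.3 y 165.8 175.0
tail 116 [567.6 165.5 124.9] [585.9 181.7 148.9]
   122 14 x 574.9 582.3 y 165.7 179.1
   128 69 x 567.6 582.4 y 165.5 181.7
   140 21 x 576.9 583.0 y 166.7 179.8
```

Request:
send_rows --plan '[{"x": 0,"y": 0,"z": 0,"rx": 0,"ry": 0,"rz": 0},{"x": 0,"y": 0,"z": 0,"rx": 0,"ry": 0,"rz": 0}]'

```text
t: 16.27
eef_pos: [575.5, 175.0, 160.8]
ee_rot: [-0.0, 0.989, 0.147, 0.0]
wrist_force: [-0.7, -0.1, -1.7]
finger_gap: 37.1
gripper_force: 40.4
```

```bash
python3 - <<'E'
from h import *
st((574.8,176,160))
s=ctrl.snapshot("scene");W=world(s)
def show(name,P):
    print(name,len(P),"x",np.percentile(P[:,0],[0,5,50,95,100]).round(1),"y",np.percentile(P[:,1],[0,5,50,95,100]).round(1))
P=W[140:290,330:450].reshape(-1,3);P=P[np.isfinite(P[:,2])&(abs(P[:,0]-575)<40)&(abs(P[:,1]-176)<40)]
for n,a,b in (("tube",77,86),("tail",122,143),("shoulder",145,153),("sleeve",55,74),("case",162,180)): show(n,P[(P[:,2]>a)&(P[:,2]<b)])
E
```

```text
t 16.27 p [575.5 175.  160.8] yaw 16.86 zax [ 1.e-04  1.e-04 -1.e+00] j [0.18 0.4  1.56 0.   1.18 1.46] F [-0.7 -0.1 -1.7] gap 37.1 40.4
tool delta mm [-0.4 -1.2  0.8]
tube 160 x [559.3 563.4 575.1 585.8 586.7] y [163.4 164.5 176.1 186.4 188.4]
tail 107 x [568.1 571.4 578.9 582.3 583. ] y [166.1 166.7 172.1 180.6 182.2]
shoulder 92 x [567.8 570.8 581.1 585.6 586.7] y [162.3 163.3 170.5 183.4 185.6]
sleeve 206 x [565.9 572.8 588.3 591.5 593. ] y [157.6 158.6 169.6 187.3 193.7]
case 210 x [565.7 575.3 589.9 593.8 594.7] y [154.7 155.5 167.  187.6 192.1]
```

Request:
send_rows --plan '[{"x": -0.0003,"y": -0.0013,"z": 0.012,"rx": 0,"ry": 0,"rz": 0},{"x": 0,"y": 0,"z": 0.012,"rx": 0,"ry": 0,"rz": 0},{"x": 0,"y": 0,"z": 0.012,"rx": 0,"ry": 0,"rz": 0},{"x": 0,"y": 0,"z": 0,"rx": 0,"ry": 0,"rz": 0},{"x": 0,"y": 0,"z": 0,"rx": 0,"ry": 0,"rz": 0}]'

```text
t: 16.95
eef_pos: [574.9, 176.5, 124.6]
ee_rot: [-0.0, 0.989, 0.147, -0.0]
wrist_force: [-0.4, -0.1, -0.2]
finger_gap: 37.3
gripper_force: 40.4
```

```bash
python3 - <<'E'
from h import *
st((574.9,176.1,119.4))
E
```

```text
t 16.95 p [574.9 176.5 124.6] yaw 16.9 zax [-1.e-04  1.e-04 -1.e+00] j [0.18 0.44 1.6  0.   1.1  1.46] F [-0.4 -0.1 -0.2] gap 37.3 40.4
tool delta mm [-0.1  0.4  5.2]
```

Request:
send_rows --plan '[{"x": 0,"y": 0,"z": 0.002,"rx": 0,"ry": 0,"rz": 0},{"x": 0,"y": 0,"z": 0.002,"rx": 0,"ry": 0,"rz": 0},{"x": 0,"y": 0,"z": 0.001,"rx": 0,"ry": 0,"rz": 0},{"x": 0,"y": 0,"z": 0.001,"rx": 0,"ry": 0,"rz": 0},{"x": 0,"y": 0,"z": 0,"rx": 0,"ry": 0,"rz": 0}]'

```text
t: 17.58
eef_pos: [574.8, 176.4, 118.7]
ee_rot: [-0.0, 0.989, 0.147, -0.0]
wrist_force: [0.1, 0.4, -1.1]
finger_gap: 37.3
gripper_force: 40.4
```

Request:
send_rows --plan '[{"x": 0,"y": 0,"z": 0.001,"rx": 0,"ry": 0,"rz": 0},{"x": 0,"y": 0,"z": 0.001,"rx": 0,"ry": 0,"rz": 0},{"x": 0,"y": 0,"z": 0,"rx": 0,"ry": 0,"rz": 0}]'

```text
t: 17.95
eef_pos: [574.8, 176.4, 116.6]
ee_rot: [-0.0, 0.989, 0.147, -0.0]
wrist_force: [-0.1, -1.2, -1.9]
finger_gap: 37.3
gripper_force: 40.4
```

Tip is about 79 mm high with no resistance, so it's entering the bore. I'll keep pressing gently.

Request:
send_rows --plan '[{"x": 0,"y": 0,"z": 0.0015,"rx": 0,"ry": 0,"rz": 0},{"x": 0,"y": 0,"z": 0.0015,"rx": 0,"ry": 0,"rz": 0},{"x": 0,"y": 0,"z": 0,"rx": 0,"ry": 0,"rz": 0}]'

```text
t: 18.32
eef_pos: [574.7, 176.5, 113.5]
ee_rot: [-0.0, 0.989, 0.147, -0.0]
wrist_force: [-0.4, 0.1, -1.7]
finger_gap: 37.1
gripper_force: 40.4
```

Request:
send_rows --plan '[{"x": 0,"y": 0,"z": 0.0015,"rx": 0,"ry": 0,"rz": 0},{"x": 0,"y": 0,"z": 0.0015,"rx": 0,"ry": 0,"rz": 0},{"x": 0,"y": 0,"z": 0,"rx": 0,"ry": 0,"rz": 0}]'

```text
t: 18.7
eef_pos: [575.1, 176.5, 110.9]
ee_rot: [-0.0, 0.989, 0.147, 0.0]
wrist_force: [-0.5, 0.3, 1.1]
finger_gap: 37.4
gripper_force: 40.7
```

Request:
send_rows --plan '[{"x": 0,"y": 0,"z": 0.0015,"rx": 0,"ry": 0,"rz": 0},{"x": 0,"y": 0,"z": 0.0015,"rx": 0,"ry": 0,"rz": 0},{"x": 0,"y": 0,"z": 0,"rx": 0,"ry": 0,"rz": 0}]'

```text
t: 19.08
eef_pos: [574.8, 176.5, 107.6]
ee_rot: [-0.0, 0.989, 0.147, -0.0]
wrist_force: [0.1, -0.1, 1.7]
finger_gap: 37.3
gripper_force: 40.8
```

Request:
send_rows --plan '[{"x": 0,"y": 0,"z": 0.0015,"rx": 0,"ry": 0,"rz": 0},{"x": 0,"y": 0,"z": 0.0015,"rx": 0,"ry": 0,"rz": 0},{"x": 0,"y": 0,"z": 0.0015,"rx": 0,"ry": 0,"rz": 0}]'

```text
t: 19.45
eef_pos: [575.0, 176.5, 103.2]
ee_rot: [-0.0, 0.989, 0.147, 0.0]
wrist_force: [-0.6, 0.4, 3.2]
finger_gap: 36.9
gripper_force: 40.9
```

Request:
send_rows --plan '[{"x": 0,"y": 0,"z": 0.0015,"rx": 0,"ry": 0,"rz": 0},{"x": 0,"y": 0,"z": 0.0015,"rx": 0,"ry": 0,"rz": 0},{"x": 0,"y": 0,"z": 0,"rx": 0,"ry": 0,"rz": 0}]'

```text
t: 19.82
eef_pos: [574.6, 176.4, 99.9]
ee_rot: [-0.0, 0.989, 0.147, -0.0]
wrist_force: [0.4, 0.7, 1.8]
finger_gap: 37.3
gripper_force: 40.7
```

Request:
send_rows --plan '[{"x": 0,"y": 0,"z": 0.001,"rx": 0,"ry": 0,"rz": 0},{"x": 0,"y": 0,"z": 0.001,"rx": 0,"ry": 0,"rz": 0},{"x": 0,"y": 0,"z": 0,"rx": 0,"ry": 0,"rz": 0}]'

```text
t: 20.2
eef_pos: [574.6, 176.4, 97.9]
ee_rot: [-0.0, 0.989, 0.147, -0.0]
wrist_force: [0.2, 0.2, -0.5]
finger_gap: 37.0
gripper_force: 41.1
```

Request:
send_rows --plan '[{"x": 0,"y": 0,"z": 0.001,"rx": 0,"ry": 0,"rz": 0},{"x": 0,"y": 0,"z": 0,"rx": 0,"ry": 0,"rz": 0}]'

```text
t: 20.45
eef_pos: [575.0, 176.5, 97.5]
ee_rot: [-0.0, 0.989, 0.147, 0.0]
wrist_force: [-0.6, -0.1, 3.0]
finger_gap: 37.2
gripper_force: 41.3
```

Request:
send_rows --plan '[{"x": 0,"y": 0,"z": 0.001,"rx": 0,"ry": 0,"rz": 0},{"x": 0,"y": 0,"z": 0,"rx": 0,"ry": 0,"rz": 0}]'

```text
t: 20.7
eef_pos: [574.9, 176.5, 96.3]
ee_rot: [-0.0, 0.989, 0.147, 0.0]
wrist_force: [1.0, -0.5, 3.2]
finger_gap: 37.3
gripper_force: 41.4
```

```bash
python3 - <<'E'
from h import *
st()
s=ctrl.snapshot("scene");f=s["frame"][130:310,300:520,::-1];cv2.imwrite("pics/s4.png",cv2.resize(f,None,fx=3,fy=3))
E
```

```text
t 20.7 p [574.9 176.5  96.3] yaw 16.89 zax [ 2.e-04  1.e-04 -1.e+00] j [0.18 0.48 1.63 0.   1.04 1.46] F [ 1.  -0.5  3.2] gap 37.3 41.4
```

View pics/s4.png

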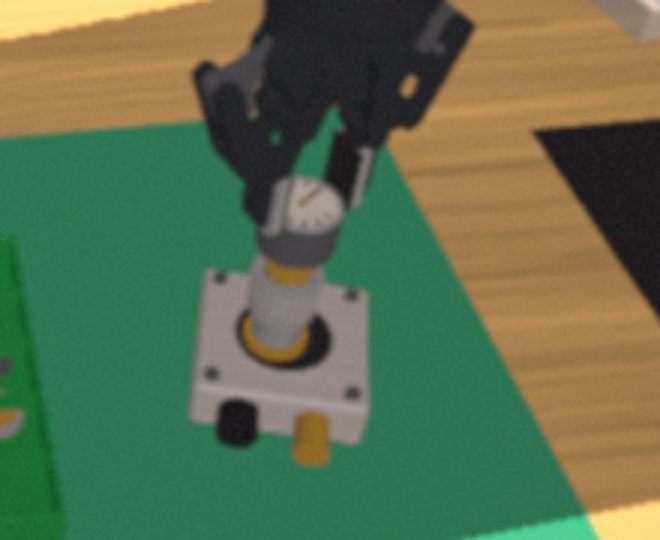

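The tail is in, with the shoulder at about (288,272) sitting on the mouth. I'll check the sleeve height from depth and press a little more.

Request:
send_rows --plan '[{"x": 0,"y": 0,"z": 0.001,"rx": 0,"ry": 0,"rz": 0},{"x": 0,"y": 0,"z": 0,"rx": 0,"ry": 0,"rz": 0}]'

```text
t: 21.0
eef_pos: [575.3, 176.6, 95.9]
ee_rot: [-0.0, 0.989, 0.147, 0.001]
wrist_force: [-1.3, -0.4, 7.3]
finger_gap: 37.3
gripper_force: 41.9
```

```bash
python3 - <<'E'
from h import *
st()
def prof(W,l):
    P=W[200:300,370:420].reshape(-1,3);P=P[np.isfinite(P[:,2])];r=np.hypot(P[:,0]-574.2,P[:,1]-175.5)
    print(l,[(z,round(float(np.percentile(r[(P[:,2]>=z)&(P[:,2]<z+4)],90)),1)) for z in range(38,100,4) if ((P[:,2]>=z)&(P[:,2]<z+4)&(r<25)).sum()>3])
    m=(r>14.5)&(r<18.5)&(P[:,2]>35);print(" annulus z pct",np.percentile(P[m,2],[5,50,80,90,95,99]).round(1))
prof(np.load("scene0.npz")["W"],"forward");prof(np.load("s3.npz")["W"],"latched");prof(world(ctrl.snapshot("scene")),"now")
E
```

```text
t 21.0 p [575.3 176.6  95.9] yaw 16.89 zax [ 1.e-03  3.e-04 -1.e+00] j [0.18 0.48 1.63 0.   1.04 1.46] F [-1.3 -0.4  7.3] gap 37.3 41.9
forward [(38, 16.8), (42, 13.7), (46, 13.1), (50, 13.5), (54, 18.8), (58, 18.6), (62, 18.2), (66, 18.8), (70, 19.2), (74, 19.0), (78, 18.5), (82, 17.4)]
 annulus z pct [36.4 71.4 81.4 82.  82.8 83.5]
latched [(38, 15.9), (42, 12.5), (50, 17.5), (54, 17.7), (58, 18.4), (62, 18.5), (66, 18.3), (70, 18.1), (74, 17.2), (78, 12.6), (82, 12.9)]
 annulus z pct [36.6 64.8 73.9 75.5 76.2 77. ]
now [(38, 15.2), (42, 12.7), (46, 12.8), (50, 12.7), (54, 17.7), (58, 17.8), (62, 17.3), (66, 18.2), (70, 18.2), (74, 18.6), (78, 18.1), (82, 17.1), (86, 11.5)]
 annulus z pct [ 36.7  77.8 111.9 124.3 128.  129.1]
```

The sleeve has sprung forward: it now spans about 54–82 mm. I'll ease off, release and retreat.

Request:
send_rows --plan '[{"x": 0,"y": 0,"z": -0.001,"rx": 0,"ry": 0,"rz": 0},{"x": 0,"y": 0,"z": 0,"rx": 0,"ry": 0,"rz": 0}]'

```text
t: 21.3
eef_pos: [574.9, 176.4, 96.3]
ee_rot: [-0.0, 0.989, 0.147, 0.0]
wrist_force: [-0.7, 0.5, 3.8]
finger_gap: 37.1
gripper_force: 41.4
```

Request:
send_rows --plan '[{"x": 0,"y": 0,"z": 0,"rx": 0,"ry": 0,"rz": 0},{"x": 0,"y": 0,"z": 0,"rx": 0,"ry": 0,"rz": 0},{"x": 0,"y": 0,"z": 0,"rx": 0,"ry": 0,"rz": 0},{"x": 0,"y": 0,"z": 0,"rx": 0,"ry": 0,"rz": 0}]' --gripper 1

```text
t: 21.8
eef_pos: [574.7, 176.4, 96.0]
ee_rot: [-0.0, 0.989, 0.147, -0.0]
wrist_force: [-0.2, -0.3, 1.3]
finger_gap: 85.2
gripper_force: 0.0
```

Request:
send_rows --plan '[{"x": 0,"y": 0,"z": -0.02,"rx": 0,"ry": 0,"rz": 0},{"x": 0,"y": 0,"z": -0.04,"rx": 0,"ry": 0,"rz": 0},{"x": 0,"y": 0,"z": -0.04,"rx": 0,"ry": 0,"rz": 0},{"x": 0,"y": 0,"z": 0,"rx": 0,"ry": 0,"rz": 0},{"x": 0,"y": 0,"z": 0,"rx": 0,"ry": 0,"rz": 0}]'

```text
t: 22.42
eef_pos: [574.4, 176.4, 195.9]
ee_rot: [-0.0, 0.989, 0.147, -0.0]
wrist_force: [-0.2, -0.4, -0.2]
finger_gap: 85.4
gripper_force: 0.0
```

```bash
python3 - <<'E'
from h import *
st()
s=ctrl.snapshot("scene");W=world(s);cv2.imwrite("pics/s5.png",s["frame"][...,::-1])
P=W[180:300,370:430].reshape(-1,3);P=P[np.isfinite(P[:,2])];r=np.hypot(P[:,0]-574.2,P[:,1]-175.5);P=P[r<22];r=r[r<22]
print([(z,round(float(np.percentile(r[(P[:,2]>=z)&(P[:,2]<z+4)],90)),1)) for z in range(42,140,4) if ((P[:,2]>=z)&(P[:,2]<z+4)).sum()>3])
Q=P[P[:,2]>122];c=Q.mean(0);n=np.linalg.svd(Q-c)[2][2];print("dial",c.round(1),n.round(3))
E
```

```text
t 22.43 p [574.4 176.4 195.9] yaw 16.89 zax [-5.e-04 -0.e+00 -1.e+00] j [0.18 0.37 1.52 0.   1.25 1.46] F [-0.2 -0.4 -0.2] gap 85.4 0.0
[(42, 12.9), (46, 12.7), (50, 12.4), (54, 17.7), (58, 17.5), (62, 17.6), (66, 18.2), (70, 18.0), (74, 18.4), (78, 18.0), (82, 17.0), (86, 11.9), (90, 10.4), (102, 19.3), (106, 19.7), (110, 19.7), (114, 19.7), (118, 19.5), (122, 20.0), (126, 19.5), (130, 19.1)]
dial [576.8 174.6 129.3] [ 0.077 -0.036  0.996]
```

View pics/s5.png

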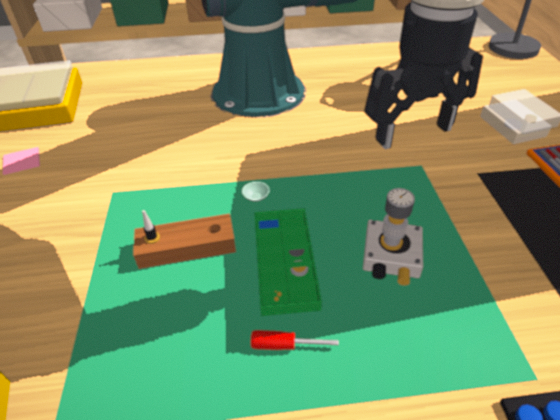

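The gauge stands upright in the coupler at about (398,210). The nozzle, tray, dish and screwdriver are where they started, and the gripper is clear.

```bash
python3 -c "
from rig import ctrl
print(ctrl.close_job())"
```

```text
the job is handed in; nothing more can be done
None
```

I handed the job in at about 22 s: the sleeve latched back and then sprung up to lock in the gauge, which now stands in the coupler by itself. The last picture shows the other items where they started; the hand-in returned no verdict.

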